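Tension two spokes of the indexing wheel

TASK

Tension the spoked wheel that lies flat on its pedestal: find the flat tongue that sticks out of its rim and go clockwise around the rim, seen from above. Give the first winged nipple you come to one quarter turn clockwise, and then the second one likewise, so that their wings, which now lie across their spokes, point along them. Do not touch the other four nipples.

Things in the scene. Friction and masses are not known exactly. Their poses are not given: they have to be found in the camera images.
- wheel: Grey spoked wheel, lying flat, fixed on a pedestal. Origin on its axis at table height, z up; x runs along the one flat dark steel tongue, 24 mm wide, jutting from the rim to 153 mm from the axis, top at z 64. Rim radius 77-115 mm, top z 60; hub radius 30, top z 70, loose 12 mm ring on it. 6 brass nipples stand upright on the rim, 95 mm from the axis, each where a spoke ends.
- nipple_1 (a joint): First nipple clockwise from the tongue, at -30 deg in the wheel's frame (counter-clockwise positive), 95 mm from the wheel's axis. Vertical axis; collar 24 mm across, z 60-70; on it a flat upright wing 36 mm long, 10 thick, z 69-105. Value: turn in rad, grows clockwise from above; 0 wing square across its spoke, 1.571 along it. Starts within 0.12 of 0. Friction 0.08 N m, stays where left.
- nipple_2 (a joint): Second nipple clockwise from the tongue, at -90 deg in the wheel's frame, 95 mm from the wheel's axis; same shape, heights and friction as nipple_1. Value: turn in rad, grows clockwise from above; 0 wing square across its spoke, 1.571 along it. Starts within 0.12 of 0. No stop within 3 rad either way, nor on nipple_1.
- other_nipples: The other four nipples of the rim, same shape, at -150, 150, 90 and 30 deg in the wheel's frame, 95 mm from its axis; wings across their spokes within 0.12 rad; not to be touched. Origin on the wheel's axis at z 60 mm, axes as the wheel's.

How it is judged:
By the outcome, as a careful person would: the job done as asked, in the order asked, and still so for the second after the job is handed in, with the robot touching nothing.
It also fails if it takes over 48 s, if anything falls off the work surface, if the arm or the gripper's body presses on something with over 40 N, if the wrist force passes 120 N, or if a joint passes its speed limit or range.

ROBOT

A 6-joint arm with a two-finger parallel gripper is mounted at the origin on the work surface. World frame = base frame: x ahead of the robot, y to its left, z up, the work surface at z = 0. Lengths are in m, angles in rad, forces in N, time in s.
With the tool pointing down it reaches from about 0.35 to 0.725 m from the base axis. Payload 6 kg.
Tool frame: the origin (TCP) lies midway between the tips of the shut fingers; the grasp point (between the pads) lies 19 mm behind it; z points along the fingers, y is the line along which they close (so a half turn about z gives the same grasp; the last joint's range is limited). The gripper opens to 85 mm and grips with 20 to 120 N. Pads are 22 mm wide; open, the fingers measure 114 mm over their backs; the gripper's body (76 mm by 85 mm) begins 54 mm behind the grasp point. The pads swing forward as they close: fully open they stand 13 mm farther back than shut.
Start: joints at [1.541, 0.04, 0.085, 0, -1.615, -0.334], TCP at [0.213, 0.561, 0.231] pointing down, gripper open.
Joint ranges: [-2.56, 2.56], [-1.29, 2.01], [-1.08, 1.49], [-3.29, 1.98], [-2.81, -0.18], [-2.99, 2.99]. Speed limits (rad/s): [2.57, 2.57, 3.01, 3.14, 3.14, 3.14].

INTERFACE

Orientations are given as a unit quaternion [x, y, z, w].
In Python, from rig import r gives the robot as it stands.
- The arm moves only by the tool step_arm, never from a script. Its argument "motion" is a list of rows, each an object with "rot": the turn, a rotation vector about the tool's x, y, z in degrees, a list of three; "linear": the shift along the tool's x, y, z in cm, a list of three; "fingers": the finger opening in cm, from 0 to 8.54. A call has 1 to 12 rows; each row shifts and turns the commanded pose from where the row before left it, along the tool's axes as they then stand; what a row does not reach is not made up. A row lasts 1/10 s, in which the tool goes at most 50 mm and 8.59 degrees, less where a joint would pass 70% of its speed; a pose out of reach is approached as far as the arm can. A call with a gripper value outside its range is refused whole. The fingers move at their own pace and stop on an object; "force" is the grip in N (left out, the last holds). Time passes only in rows, so rows that do not move let the fingers close. It gives the time, the measured TCP pose, the force, the opening and the grip force at its end, in the units of the state.
- r.get_obs(): the state, without advancing time (a new reading comes with each control period).
- r.camera(name): name is "scene" or "top" or "wrist"; returns (picture, depth): 400x640x3 uint8, red, green, blue; 400x640 float32, m along the optical axis (not along the pixel's ray), 0 where there is no reading.
- r.camera_model(name): a dict with "mtx" (3x3 intrinsics, pixels), "eye" and "rotation" of the camera in the world. Camera axes: x right, y down, z forward; pixel columns grow to the right and rows downward; lengths in m; the calibration is good to about 2 mm. A picture is of the moment at which its call begins: read the wrist's pose just before it. camera_model takes no time and is no camera call; for the wrist camera it gives the pose at the moment of the call.
- r.hand_in(): hands the job in; it is judged then, once.
Trained networks look in the newest picture that a camera, given by its name, has taken for a name from the list of things; names that differ only in an ending like _2 or _b are one class to them, and where a whole thing is asked for, a point or a joint stands for the part that bears it (a point fixed in the world has none). Each returns a list of dicts, best first, with "score" (0 to 1); they miss things now and then, are a little off and sometimes report something else, mostly with a low value. They report only what shows in the picture. A call takes as long as a camera call.
- r.spot_in(target, camera): "rect" ([left, top, right, bottom] in pixels, round what is visible of it).
- r.spot_point(target, camera): "centre" ([column, row] in pixels: a listed point, or the origin of a listed thing).
The state is a dict: "t": time; "qpos": joint angles; "qvel": joint speeds; "joint_torque": joint torques, N m; "tcp_pos": TCP position; "eef_rot": TCP orientation; "contact_force": force on the tool from outside, world axes, zero at the start; "ft_torque": the same for the moment, N m; "grip_width": opening from 0.0 (shut) to 1.0 (fully open); "grasp_force": force on a finger pad.
Only numpy, scipy, OpenCV 4.12 (cv2) and the standard library are available. Lean on these libraries where they do the work, as an engineer would, in place of code of your own. Each camera call takes 0.05 s, during which the arm holds its last target. There are 200 camera calls.

## Working session

There is one attempt and no reset: what is moved stays moved. The work goes in short steps, Python scripts to look and compute and a tool call to move; the robot and the scene stay as the last step left them, time stands still between calls to the robot, and variables do not carry over. Pictures are saved under pics/ and viewed, at most 10 in all, crops included, and the job is handed in when it is done.

Besides the shell and the picture viewer there is one more tool, called after "Request:" as a command line: name --argument value ..., lists and objects as JSON in quotes. step_arm: Moves the arm, as the interface text tells. Its arguments: {"type":"object","properties":{"motion":{"type":"array"},"force":{"type":"number"}},"required":["motion"]}

```bash
mkdir -p pics; ls
cat > h.py <<'E'
import numpy as np, cv2
from rig import r
def save(n,img): cv2.imwrite(n,img[:,:,::-1])
def world(m,uv,d):
    p=np.linalg.inv(m["mtx"])@np.array([uv[0],uv[1],1.0])*d
    return np.array(m["rotation"])@p+np.array(m["eye"])
def ray_z(m,uv,z):
    d=np.array(m["rotation"])@(np.linalg.inv(m["mtx"])@np.array([uv[0],uv[1],1.0])); e=np.array(m["eye"])
    return e+d*(z-e[2])/d[2]
def cloud(m,D):
    v,u=np.mgrid[:D.shape[0],:D.shape[1]]
    p=np.stack([u,v,np.ones_like(u)],-1)@np.linalg.inv(m["mtx"]).T*D[...,None]
    return p@np.array(m["rotation"]).T+np.array(m["eye"])
E
python3 - <<'E'
from h import *
o=r.get_obs();print({k:np.round(v,3) for k,v in o.items()})
im,D=r.camera("top");m=r.camera_model("top");save("pics/top.png",im);np.savez("top.npz",im=im,D=D)
print(m)
for n in ["wheel","nipple_1"]:
  for f in (r.spot_in,r.spot_point): print(n,f(n,"top"))
E
```

```text
pics
{'t': np.float64(0.0), 'qpos': array([ 1.541,  0.041,  0.084, -0.   , -1.615, -0.334]), 'qvel': array([-0.   , -0.   ,  0.001, -0.   , -0.   , -0.001]), 'joint_torque': array([ 1.0000e-03, -3.6820e+01,  3.4742e+01,  6.9330e+00, -5.0000e-03,
        0.0000e+00]), 'tcp_pos': array([0.213, 0.56 , 0.23 ]), 'eef_rot': array([ 0.984, -0.181, -0.   ,  0.001]), 'contact_force': array([-0.071,  0.298, -0.05 ]), 'ft_torque': array([ 0.036, -0.011, -0.004]), 'grasp_force': np.float64(0.0), 'grip_width': np.float64(1.001)}
{'mtx': array([[416.50144416,   0.        , 320.73781846],
       [  0.        , 416.50144416, 194.05377628],
       [  0.        ,   0.        ,   1.        ]]), 'eye': array([0.44431745, 0.02710451, 0.69892023]), 'rotation': array([-0.70389366,  0.70470821, -0.04191012,  0.07850856])}
wheel [{'rect': [222.3, 121.9, 368.3, 269.1], 'score': 0.87}]
wheel [{'centre': [298.8, 196.2], 'score': 0.72}]
nipple_1 [{'rect': [264.9, 124.0, 287.8, 147.9], 'score': 0.84}, {'rect': [323.9, 134.1, 350.8, 155.1], 'score': 0.54}]Traceback (most recent call last):
  File "<stdin>", line 6, in <module>
ValueError: it knows: other_nipples, wheel
```

View pics/top.png

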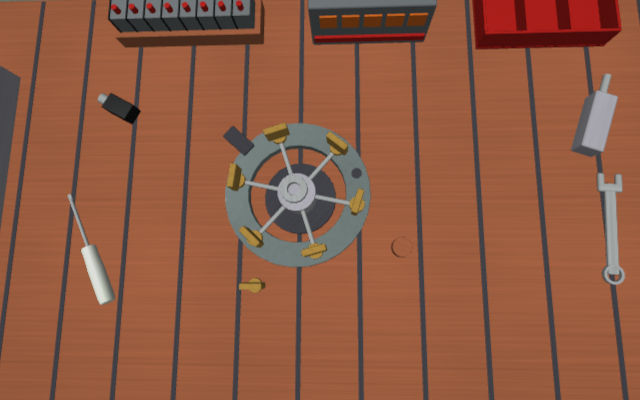

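The tongue is at about (238,139). Going clockwise, the first nipple is at (276,133) and the second at (337,144). The dark dot at (356,173) and the loose brass part at (252,286) are decoys.

```bash
cat >> h.py <<'E'
from scipy.spatial.transform import Rotation as R
def cam(n):
    m=dict(r.camera_model(n)); m["rotation"]=R.from_quat(m["rotation"]).as_matrix(); return m
def wings(m,im,D,c,rad=0.03,zlo=0.09,zhi=0.115):
    """centre and axis of the wing top points near c"""
    P=cloud(m,D); k=(D>0)&(P[...,2]>zlo)&(P[...,2]<zhi)&(np.hypot(P[...,0]-c[0],P[...,1]-c[1])<rad)
    q=P[k]
    if len(q)<8: return None
    z=np.percentile(q[:,2],90); q=q[q[:,2]>z-0.006]
    (x,y),(w,h),a=cv2.minAreaRect((q[:,:2]*1000).astype(np.float32))
    if w<h: w,h,a=h,w,a+90
    return len(q),x/1000,y/1000,z,w,h,(a+90)%180-90
E
python3 - <<'E'
from h import *
d=np.load("top.npz");im,D=d["im"],d["D"];m=cam("top");print(m["rotation"].round(3))
P=cloud(m,D);print("table",P[350,400],"rim", P[264,298],"tongue",P[139,238],P[133,231])
c=ray_z(m,(297.5,193.5),.06);print("c",c)
k=(D>0)&(abs(P[...,2]-.06)<.004)&(np.hypot(P[...,0]-c[0],P[...,1]-c[1])<.16)
q=P[k][:,:2];q=q[np.hypot(*(q-c[:2]).T)<.122]
(x,y),rad=cv2.minEnclosingCircle((q*1000).astype(np.float32));print("wheel",x,y,rad)
for n,uv in enumerate([(276,130),(337,142),(358,200),(315,251),(250,236),(235,176)]):
    p=ray_z(m,uv,.1);w=wings(m,im,D,p);print(n,w and np.round(w,4), np.degrees(np.arctan2(p[1]-y/1e3,p[0]-x/1e3)))
k=(D>0)&(abs(P[...,2]-.064)<.006)
rr=np.hypot(P[...,0]-x/1e3,P[...,1]-y/1e3);k&=(rr>.122)&(rr<.16)
t=P[k].mean(0);print("tongue",t,k.sum(),np.degrees(np.arctan2(t[1]-y/1e3,t[0]-x/1e3)))
E
```

```text
[[ 0.003 -0.985  0.17 ]
 [-0.999  0.006  0.051]
 [-0.052 -0.17  -0.984]]
table [ 0.31316453 -0.06299514  0.00098225] rim [0.44683092 0.09476131 0.05984602] tongue [0.64475718 0.19394534 0.06165086] [0.65451817 0.20537841 0.06299377]
c [0.55553976 0.09689696 0.06      ]
wheel 558.0442504882812 100.76276397705078 117.0095443725586
0 [ 1.66000e+02  6.46300e-01  1.28000e-01  1.05900e-01  3.56021e+01
  1.03355e+01 -7.18066e+01] 16.21968217686903
1 [1.68000e+02 6.26900e-01 3.50000e-02 1.06200e-01 3.54243e+01 1.06343e+01
 5.28738e+01] -44.25991312527605
2 [ 1.71000e+02  5.36800e-01  5.80000e-03  1.06000e-01  3.52863e+01
  9.93010e+00 -1.71576e+01] -101.44753558678666
3 [ 1.79000e+02  4.66300e-01  6.92000e-02  1.06300e-01  3.56114e+01
  9.94410e+00 -7.41284e+01] -159.6938852160263
4 [1.73000e+02 4.85700e-01 1.61500e-01 1.06100e-01 3.59059e+01 9.28580e+00
 4.64598e+01] 139.98821816379194
5 [ 1.71000e+02  5.75500e-01  1.91500e-01  1.05700e-01  3.53978e+01
  1.01662e+01 -7.29210e+00] 78.43405590955877
tongue [0.64868219 0.20182221 0.06389772] 244 48.111786065410016
```

Request:
step_arm --motion '[{"linear": [2,0.9,0],"fingers": 6},{"linear": [4,1.8,0]},{"linear": [4,1.8,0]},{"linear": [4,1.8,0]},{"linear": [4,1.8,0]},{"linear": [4,1.8,0]},{"linear": [4,1.8,0]},{"linear": [4,1.8,0]},{"linear": [4,1.8,0]},{"linear": [4,1.8,0]},{"linear": [4,1.8,0]},{"linear": [2,0.9,0]}]'

```text
invalid input at $.motion[0]: expected keys rot, linear, fingers
```

Request:
step_arm --motion '[{"rot": [0,0,8.5],"fingers": 6},{"rot": [0,0,8.5]},{"rot": [0,0,8.5]},{"rot": [0,0,8.5]},{"rot": [0,0,8.5]},{"rot": [0,0,8.5]},{"linear": [0,0,0]}]'

```text
invalid input at $.motion[0]: expected keys rot, linear, fingers
```

```bash
cat >> h.py <<'E'
T={1:(.6463,.1280,18.15),2:(.6269,.0350,-37.1)}
def rel(tx,ty,yang):
    o=r.get_obs();M=R.from_quat(o["eef_rot"]).as_matrix();p=o["tcp_pos"]
    print("t",o["t"].round(2),"tcp",p.round(4),"q",o["qpos"].round(3),"grip",o["grip_width"].round(3),"F",o["contact_force"].round(1),"zax",M[:,2].round(4))
    ya=np.degrees(np.arctan2(M[1,1],M[0,1]))
    d=(ya-yang+90)%180-90
    M2=M@R.from_rotvec([0,0,np.radians(d)]).as_matrix()
    v=np.array([tx,ty,p[2]])-p
    print("yang",ya.round(2),"need rotz",d.round(2),"shift cm before rot",(M.T@v*100).round(2),"after rot",(M2.T@v*100).round(2))
E
python3 - <<'E'
from h import *
rel(*T[1])
im,D=r.camera("wrist");m=cam("wrist");save("pics/w1.png",im)
print("eye",m["eye"])
for n in (1,2): 
    w=wings(m,im,D,T[n]);print(n,w and np.round(w,4))
E
```

```text
Traceback (most recent call last):
  File "h.py", line 29, in rel
    print("t",o["t"].round(2),"tcp",p.round(4),"q",o["qpos"].round(3),"grip",o["grip_width"].round(3),"F",o["contact_force"].round(1),"zax",M[:,2].round(4))
              ^^^^^^^^^^^^
AttributeError: 'float' object has no attribute 'round'
```

Request:
step_arm --motion '[{"rot": [0,0,0],"linear": [2,0.9,0],"fingers": 6},{"rot": [0,0,0],"linear": [4,1.8,0],"fingers": 6},{"rot": [0,0,0],"linear": [4,1.8,0],"fingers": 6},{"rot": [0,0,0],"linear": [4,1.8,0],"fingers": 6},{"rot": [0,0,0],"linear": [4,1.8,0],"fingers": 6},{"rot": [0,0,0],"linear": [4,1.8,0],"fingers": 6},{"rot": [0,0,0],"linear": [4,1.8,0],"fingers": 6},{"rot": [0,0,0],"linear": [4,1.8,0],"fingers": 6},{"rot": [0,0,0],"linear": [4,1.8,0],"fingers": 6},{"rot": [0,0,0],"linear": [4,1.8,0],"fingers": 6},{"rot": [0,0,0],"linear": [4,1.8,0],"fingers": 6},{"rot": [0,0,0],"linear": [2,0.9,0],"fingers": 6}]'

```text
t: 1.4
tcp_pos: [0.5559, 0.2157, 0.2311]
eef_rot: [0.983, -0.182, -0.0, 0.0]
contact_force: [-0.5, 0.7, -0.3]
grip_width: 0.706
grasp_force: 0.0
```

Request:
step_arm --motion '[{"rot": [0,0,8.5],"linear": [0,0,0],"fingers": 6},{"rot": [0,0,8.5],"linear": [0,0,0],"fingers": 6},{"rot": [0,0,8.5],"linear": [0,0,0],"fingers": 6},{"rot": [0,0,8.5],"linear": [0,0,0],"fingers": 6},{"rot": [0,0,8.5],"linear": [0,0,0],"fingers": 6},{"rot": [0,0,8.5],"linear": [0,0,0],"fingers": 6},{"rot": [0,0,0],"linear": [0,0,0],"fingers": 6}]'

```text
t: 2.1
tcp_pos: [0.5542, 0.2184, 0.2313]
eef_rot: [0.809, -0.587, 0.0, 0.0]
contact_force: [-0.5, -0.6, -0.4]
grip_width: 0.702
grasp_force: 0.0
```

```bash
sed -i 's/o=r.get_obs();M=/o={k:np.asarray(v) for k,v in r.get_obs().items()};M=/' h.py
python3 - <<'E'
from h import *
rel(*T[1])
m=cam("wrist");im,D=r.camera("wrist");save("pics/w1.png",im)
print("eye",m["eye"])
for n in (1,2): 
    w=wings(m,im,D,T[n]);print(n,w and np.round(w,4))
E
```

```text
t 2.1 tcp [0.5542 0.2184 0.2313] q [ 0.712  0.029  0.073  0.    -1.615 -0.396] grip 0.702 F [-0.5 -0.6 -0.4] zax [-1.e-04 -2.e-04 -1.e+00]
yang -161.94 need rotz -0.09 shift cm before rot [11.45 -5.95  0.  ] after rot [11.46 -5.94  0.  ]
eye [0.57686375 0.14826256 0.37388034]
1 [ 5.60000e+02  6.47200e-01  1.29500e-01  1.05700e-01  3.53245e+01
  1.04253e+01 -7.26983e+01]
2 None
```

View pics/w1.png

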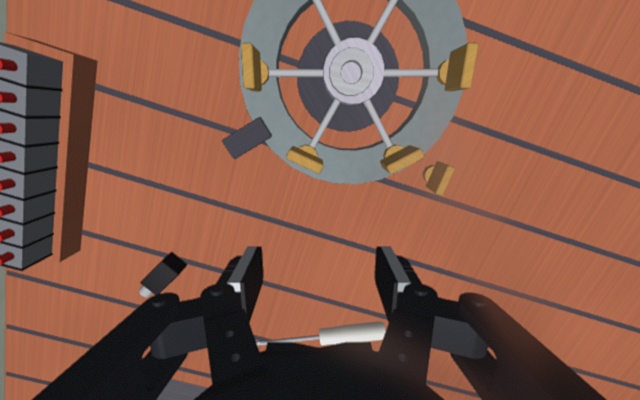

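The tongue is at (246,138), with nipple 1 just clockwise of it at (250,67). The wrist view agrees with the top view to 1.5 mm and 1°.

Request:
step_arm --motion '[{"rot": [0,0,0],"linear": [1.5,-2,0],"fingers": 6},{"rot": [0,0,0],"linear": [2.5,-2,0],"fingers": 6},{"rot": [0,0,0],"linear": [1.5,-1.9,0],"fingers": 6},{"rot": [0,0,0],"linear": [0,0,0],"fingers": 6},{"rot": [0,0,0],"linear": [0,0,0],"fingers": 6}]'

```text
t: 2.65
tcp_pos: [0.6275, 0.1847, 0.2306]
eef_rot: [0.81, -0.586, -0.0, 0.001]
contact_force: [-0.5, 0.5, -0.0]
grip_width: 0.696
grasp_force: 0.0
```

Run:
```python
from h import *
m=cam("wrist");im,D=r.camera("wrist")
for n in (1,2): 
    w=wings(m,im,D,T[n]);print(n,w and np.round(w,4))
rel(.6468,.1288,18.0)
```

```text
1 [ 4.28000e+02  6.47000e-01  1.29300e-01  1.05800e-01  3.56968e+01
  9.21100e+00 -7.21212e+01]
2 [6.05000e+02 6.27900e-01 3.63000e-02 1.05700e-01 3.62916e+01 1.01495e+01
 5.14991e+01]
t 2.7 tcp [0.6272 0.1851 0.2311] q [ 0.592  0.184  0.241  0.    -1.627 -0.273] grip 0.702 F [-0.7  0.6  0.3] zax [-5.e-04 -3.e-04 -1.e+00]
yang -161.73 need rotz 0.27 shift cm before rot [ 5.96 -0.1   0.  ] after rot [ 5.96 -0.13  0.  ]
```

Request:
step_arm --motion '[{"rot": [0,0,0],"linear": [3,-0.1,0],"fingers": 6},{"rot": [0,0,0],"linear": [3,0,0],"fingers": 6},{"rot": [0,0,0],"linear": [0,0,3],"fingers": 6},{"rot": [0,0,0],"linear": [0,0,3],"fingers": 6},{"rot": [0,0,0],"linear": [0,0,3],"fingers": 6},{"rot": [0,0,0],"linear": [0,0,1.5],"fingers": 6},{"rot": [0,0,0],"linear": [0,0,0],"fingers": 6},{"rot": [0,0,0],"linear": [0,0,0],"fingers": 6}]'

```text
t: 3.5
tcp_pos: [0.6475, 0.1288, 0.1281]
eef_rot: [0.81, -0.586, 0.001, -0.001]
contact_force: [0.6, -0.2, 1.2]
grip_width: 0.699
grasp_force: 0.0
```

Run:
```python
from h import *
rel(.6468,.129,18.0)
m=cam("wrist");im,D=r.camera("wrist");save("pics/w2.png",im)
w=wings(m,im,D,T[2]);print(w and np.round(w,4))
w=wings(m,im,D,T[1]);print(w and np.round(w,4))
```

```text
t 3.5 tcp [0.6475 0.1288 0.1281] q [ 4.990e-01  2.080e-01  8.000e-02  1.000e-03 -1.441e+00 -1.810e-01] grip 0.699 F [ 0.6 -0.2  1.2] zax [ 2.1e-03 -1.0e-04 -1.0e+00]
yang -161.78 need rotz 0.22 shift cm before rot [-0.04  0.06 -0.  ] after rot [-0.04  0.06 -0.  ]
[1.29100e+03 6.28100e-01 3.65000e-02 1.05600e-01 3.56795e+01 1.01111e+01
 5.12853e+01]
[ 8.48000e+02  6.47400e-01  1.28700e-01  1.05600e-01  3.56901e+01
  9.69020e+00 -7.20726e+01]
```

View pics/w2.png

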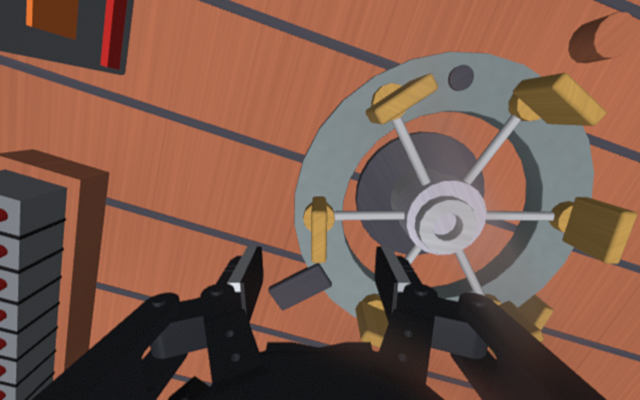

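Nipple 1's wing is at (318,225), centred between the fingers. I'll descend and grip it.

Request:
step_arm --motion '[{"rot": [0,0,0],"linear": [0,0,2],"fingers": 6},{"rot": [0,0,0],"linear": [0,0,2],"fingers": 6},{"rot": [0,0,0],"linear": [0,0,1.4],"fingers": 6},{"rot": [0,0,0],"linear": [0,0,0],"fingers": 6},{"rot": [0,0,0],"linear": [0,0,0],"fingers": 2.5},{"rot": [0,0,0],"linear": [0,0,0],"fingers": 2.5},{"rot": [0,0,0],"linear": [0,0,0],"fingers": 0.5},{"rot": [0,0,0],"linear": [0,0,0],"fingers": 0.5},{"rot": [0,0,0],"linear": [0,0,0],"fingers": 0.5},{"rot": [0,0,0],"linear": [0,0,0],"fingers": 0.5}]' --force 50

```text
t: 4.55
tcp_pos: [0.6477, 0.1287, 0.0736]
eef_rot: [0.81, -0.587, 0.001, -0.001]
contact_force: [-0.3, 1.7, 4.8]
grip_width: 0.106
grasp_force: 50.1
```

```bash
python3 -c "
from h import *
rel(.6468,.129,-71.9)"
```

```text
t 4.55 tcp [0.6477 0.1287 0.0736] q [ 4.990e-01  2.320e-01  8.000e-03  1.000e-03 -1.344e+00 -1.820e-01] grip 0.106 F [-0.3  1.7  4.8] zax [ 2.1e-03  4.0e-04 -1.0e+00]
yang -161.83 need rotz -89.93 shift cm before rot [-0.05  0.08 -0.  ] after rot [-0.08 -0.05 -0.  ]
```

Request:
step_arm --motion '[{"rot": [0,0,5],"linear": [0,0,0],"fingers": 0.5},{"rot": [0,0,8],"linear": [0,0,0],"fingers": 0.5},{"rot": [0,0,8],"linear": [0,0,0],"fingers": 0.5},{"rot": [0,0,8],"linear": [0,0,0],"fingers": 0.5},{"rot": [0,0,8],"linear": [0,0,0],"fingers": 0.5},{"rot": [0,0,8],"linear": [0,0,0],"fingers": 0.5},{"rot": [0,0,8],"linear": [0,0,0],"fingers": 0.5},{"rot": [0,0,8],"linear": [0,0,0],"fingers": 0.5},{"rot": [0,0,8],"linear": [0,0,0],"fingers": 0.5},{"rot": [0,0,8],"linear": [0,0,0],"fingers": 0.5},{"rot": [0,0,8],"linear": [0,0,0],"fingers": 0.5},{"rot": [0,0,5],"linear": [0,0,0],"fingers": 0.5}]'

```text
t: 5.75
tcp_pos: [0.6486, 0.1283, 0.0736]
eef_rot: [-0.155, 0.988, -0.0, 0.002]
contact_force: [4.4, -1.1, 3.3]
grip_width: 0.108
grasp_force: 49.9
```

Request:
step_arm --motion '[{"rot": [0,0,0],"linear": [0,0,0],"fingers": 0.5},{"rot": [0,0,0],"linear": [0,0,0],"fingers": 0.5}]'

```text
t: 5.95
tcp_pos: [0.6485, 0.1283, 0.0736]
eef_rot: [-0.159, 0.987, -0.0, 0.002]
contact_force: [5.6, -0.3, 3.2]
grip_width: 0.11
grasp_force: 50.0
```

```bash
python3 -c "
from h import *
rel(.6468,.129,-71.9)"
```

```text
t 5.95 tcp [0.6485 0.1283 0.0736] q [ 0.498  0.233  0.008  0.002 -1.343 -1.751] grip 0.11 F [ 5.6 -0.3  3.2] zax [ 3.7e-03  1.0e-04 -1.0e+00]
yang 108.26 need rotz 0.16 shift cm before rot [ 0.14  0.12 -0.  ] after rot [ 0.14  0.12 -0.  ]
```

Request:
step_arm --motion '[{"rot": [0,0,0],"linear": [0,0,0],"fingers": 4},{"rot": [0,0,0],"linear": [0,0,0],"fingers": 4},{"rot": [0,0,0],"linear": [0,0,0],"fingers": 4},{"rot": [0,0,0],"linear": [0,0,0],"fingers": 4},{"rot": [0,0,0],"linear": [0,0,-2],"fingers": 4},{"rot": [0,0,0],"linear": [0,0,-3],"fingers": 4},{"rot": [0,0,0],"linear": [0,0,-3],"fingers": 4},{"rot": [0,0,0],"linear": [0,0,-2],"fingers": 4},{"rot": [0,0,0],"linear": [0,0,0],"fingers": 4}]'

```text
t: 6.85
tcp_pos: [0.6484, 0.1288, 0.1766]
eef_rot: [-0.158, 0.987, 0.0, 0.003]
contact_force: [0.7, -0.1, -0.4]
grip_width: 0.469
grasp_force: 0.0
```

Run:
```python
from h import *
for c in ("wrist","top"):
  m=cam(c);im,D=r.camera(c);save(f"pics/a_{c}.png",im)
  for n in (1,2):
    w=wings(m,im,D,T[n]);print(c,n,w and np.round(w,4))
rel(.6277,.0362,-38.5)
```

```text
wrist 1 [5.54000e+02 6.46800e-01 1.29300e-01 1.05600e-01 3.58014e+01 9.72120e+00
 1.78724e+01]
wrist 2 [7.21000e+02 6.27300e-01 3.66000e-02 1.05600e-01 3.58760e+01 1.04816e+01
 5.11208e+01]
top 1 [1.54000e+02 6.46600e-01 1.28000e-01 1.06500e-01 3.50132e+01 1.01311e+01
 1.77986e+01]
top 2 [1.67000e+02 6.27200e-01 3.49000e-02 1.06000e-01 3.52681e+01 1.06598e+01
 5.06818e+01]
t 6.95 tcp [0.647  0.1287 0.1723] q [ 0.499  0.199  0.15  -0.    -1.522 -1.752] grip 0.469 F [-0.6 -0.1 -0.3] zax [ 0.e+00  6.e-04 -1.e+00]
yang 108.17 need rotz -33.33 shift cm before rot [ 4.72 -8.19 -0.01] after rot [ 8.44 -4.25 -0.01]
```

View pics/a_wrist.png

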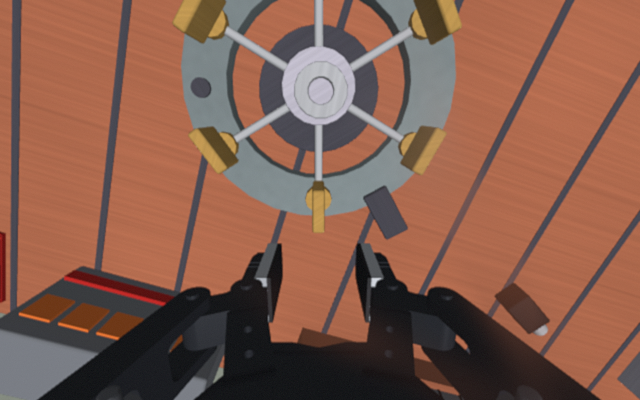

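Nipple 1, at (318,205), now lies along its spoke and the tongue is at (385,212). Next is nipple 2, at (215,150).

Request:
step_arm --motion '[{"rot": [0,0,-8.2],"linear": [0,0,0],"fingers": 6},{"rot": [0,0,-8.2],"linear": [0,0,0],"fingers": 6},{"rot": [0,0,-8.2],"linear": [0,0,0],"fingers": 6},{"rot": [0,0,-8.2],"linear": [0,0,0],"fingers": 6},{"rot": [0,0,0],"linear": [2,-1,0],"fingers": 6},{"rot": [0,0,0],"linear": [2.4,-1.2,0],"fingers": 6},{"rot": [0,0,0],"linear": [2,-1,0],"fingers": 6},{"rot": [0,0,0],"linear": [2,-1,0],"fingers": 6},{"rot": [0,0,0],"linear": [0,0,2],"fingers": 6},{"rot": [0,0,0],"linear": [0,0,2],"fingers": 6},{"rot": [0,0,0],"linear": [0,0,0],"fingers": 6},{"rot": [0,0,0],"linear": [0,0,0],"fingers": 6}]'

```text
t: 8.15
tcp_pos: [0.6265, 0.036, 0.1322]
eef_rot: [-0.43, 0.903, -0.0, -0.001]
contact_force: [-0.7, 0.1, 0.2]
grip_width: 0.7
grasp_force: 0.0
```

Run:
```python
from h import *
m=cam("wrist");im,D=r.camera("wrist");save(f"pics/b_wrist.png",im)
for n in (1,2):
    w=wings(m,im,D,T[n]);print(n,w and np.round(w,4))
rel(.6275,.0362,-39.0)
```

```text
1 [3.51000e+02 6.41600e-01 1.25300e-01 1.05200e-01 2.46085e+01 1.06026e+01
 2.74396e+01]
2 [8.19000e+02 6.27300e-01 3.57000e-02 1.05600e-01 3.55278e+01 9.93260e+00
 5.10771e+01]
t 8.2 tcp [0.627  0.0363 0.1333] q [ 3.770e-01  1.240e-01 -5.000e-03  1.000e-03 -1.441e+00 -1.059e+00] grip 0.702 F [ 0.4 -0.7  0.4] zax [ 9.e-04 -5.e-04 -1.e+00]
yang 140.92 need rotz -0.08 shift cm before rot [-0.02 -0.05  0.  ] after rot [-0.02 -0.05  0.  ]
```

View pics/b_wrist.png

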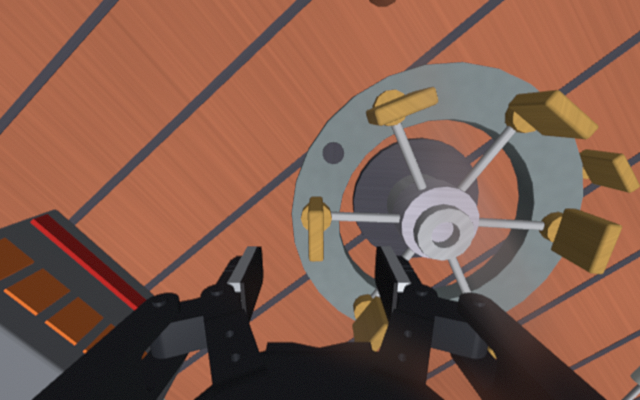

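Nipple 2, at (316,225), is centred between the fingers.

Request:
step_arm --motion '[{"rot": [0,0,0],"linear": [0,0,2],"fingers": 6},{"rot": [0,0,0],"linear": [0,0,2],"fingers": 6},{"rot": [0,0,0],"linear": [0,0,1.9],"fingers": 6},{"rot": [0,0,0],"linear": [0,0,0],"fingers": 6},{"rot": [0,0,0],"linear": [0,0,0],"fingers": 2.5},{"rot": [0,0,0],"linear": [0,0,0],"fingers": 2.5},{"rot": [0,0,0],"linear": [0,0,0],"fingers": 0.5},{"rot": [0,0,0],"linear": [0,0,0],"fingers": 0.5},{"rot": [0,0,0],"linear": [0,0,0],"fingers": 0.5},{"rot": [0,0,0],"linear": [0,0,0],"fingers": 0.5}]' --force 50

```text
t: 9.2
tcp_pos: [0.6287, 0.036, 0.0752]
eef_rot: [-0.43, 0.903, -0.001, 0.002]
contact_force: [6.5, -3.8, 0.0]
grip_width: 0.104
grasp_force: 53.8
```

```bash
python3 -c "
from h import *
rel(.6275,.0362,-131.9)"
```

```text
t 9.2 tcp [0.6287 0.036  0.0752] q [ 0.376  0.151 -0.083  0.003 -1.333 -1.058] grip 0.104 F [ 6.5 -3.8  0. ] zax [ 5.e-03 -8.e-04 -1.e+00]
yang 140.94 need rotz -87.16 shift cm before rot [ 0.07  0.11 -0.  ] after rot [-0.1   0.07 -0.  ]
```

Still 92.8° clockwise to go.

Request:
step_arm --motion '[{"rot": [0,0,5],"linear": [0,0,0],"fingers": 0.5},{"rot": [0,0,8.2],"linear": [0,0,0],"fingers": 0.5},{"rot": [0,0,8.2],"linear": [0,0,0],"fingers": 0.5},{"rot": [0,0,8.2],"linear": [0,0,0],"fingers": 0.5},{"rot": [0,0,8.2],"linear": [0,0,0],"fingers": 0.5},{"rot": [0,0,8.2],"linear": [0,0,0],"fingers": 0.5},{"rot": [0,0,8.2],"linear": [0,0,0],"fingers": 0.5},{"rot": [0,0,8.2],"linear": [0,0,0],"fingers": 0.5},{"rot": [0,0,8.2],"linear": [0,0,0],"fingers": 0.5},{"rot": [0,0,8.2],"linear": [0,0,0],"fingers": 0.5},{"rot": [0,0,8.2],"linear": [0,0,0],"fingers": 0.5},{"rot": [0,0,5.8],"linear": [0,0,0],"fingers": 0.5}]'

```text
t: 10.4
tcp_pos: [0.629, 0.0348, 0.0752]
eef_rot: [0.36, 0.933, -0.0, 0.003]
contact_force: [7.9, -8.2, -2.0]
grip_width: 0.109
grasp_force: 53.6
```

Request:
step_arm --motion '[{"rot": [0,0,0],"linear": [0,0,0],"fingers": 0.5},{"rot": [0,0,0],"linear": [0,0,0],"fingers": 0.5}]'

```text
t: 10.6
tcp_pos: [0.6291, 0.0348, 0.0752]
eef_rot: [0.358, 0.934, -0.0, 0.003]
contact_force: [8.3, -8.0, -1.7]
grip_width: 0.106
grasp_force: 53.6
```

```bash
python3 -c "
from h import *
rel(.6275,.0362,-131.9)"
```

```text
t 10.6 tcp [0.6291 0.0348 0.0752] q [ 0.375  0.151 -0.084  0.004 -1.332 -2.678] grip 0.106 F [ 8.3 -8.  -1.7] zax [ 0.0055 -0.0024 -1.    ]
yang 48.07 need rotz -0.03 shift cm before rot [ 0.21  0.   -0.  ] after rot [ 0.21  0.   -0.  ]
```

Request:
step_arm --motion '[{"rot": [0,0,0],"linear": [0,0,0],"fingers": 4},{"rot": [0,0,0],"linear": [0,0,0],"fingers": 4},{"rot": [0,0,0],"linear": [0,0,0],"fingers": 4},{"rot": [0,0,0],"linear": [0,0,0],"fingers": 4},{"rot": [0,0,0],"linear": [0,0,-2],"fingers": 4},{"rot": [0,0,0],"linear": [0,0,-3],"fingers": 4},{"rot": [0,0,0],"linear": [0,0,-3],"fingers": 4},{"rot": [0,0,0],"linear": [0,0,-3],"fingers": 4},{"rot": [0,0,0],"linear": [0,0,-1],"fingers": 4},{"rot": [0,0,0],"linear": [0,0,0],"fingers": 4},{"rot": [0,0,0],"linear": [0,0,0],"fingers": 4}]'

```text
t: 11.7
tcp_pos: [0.6263, 0.0371, 0.1919]
eef_rot: [0.357, 0.934, -0.0, -0.001]
contact_force: [-0.2, 0.2, -1.8]
grip_width: 0.466
grasp_force: 0.0
```

Run:
```python
from h import *
P=[T[1],T[2],(.5368,.0058),(.4663,.0692),(.4857,.1615),(.5755,.1915)]
for c in ("wrist","top"):
  m=cam(c);im,D=r.camera(c);save(f"pics/c_{c}.png",im)
  for n,p in enumerate(P):
    w=wings(m,im,D,p);print(c,n+1,w and np.round(w[1:],3))
```

```text
wrist 1 [ 0.647  0.129  0.106 35.549 10.125 18.075]
wrist 2 [ 6.2700e-01  3.7000e-02  1.0600e-01  3.5352e+01  9.5370e+00 -4.2071e+01]
wrist 3 [ 5.3700e-01  7.0000e-03  1.0600e-01  3.6043e+01  1.0685e+01 -1.7451e+01]
wrist 4 [ 4.6700e-01  7.0000e-02  1.0600e-01  3.5124e+01  1.0532e+01 -7.4447e+01]
wrist 5 None
wrist 6 [ 0.577  0.192  0.106 35.369 10.413 -7.023]
top 1 [ 0.646  0.128  0.106 34.972 10.01  18.512]
top 2 [ 6.2500e-01  3.7000e-02  1.0600e-01  2.9520e+01  1.0421e+01 -4.1671e+01]
top 3 [ 5.3700e-01  6.0000e-03  1.0600e-01  3.5234e+01  9.8980e+00 -1.7143e+01]
top 4 [ 4.6600e-01  6.9000e-02  1.0600e-01  3.5822e+01  9.8760e+00 -7.3985e+01]
top 5 [ 0.486  0.162  0.106 35.745  9.292 46.368]
top 6 [ 0.576  0.191  0.106 35.526 10.622 -6.222]
```

View pics/c_wrist.png

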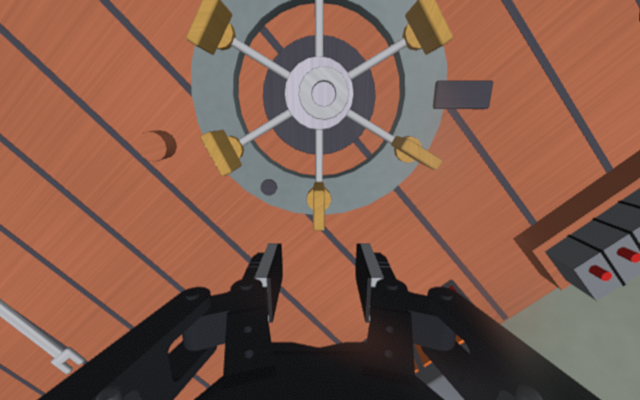

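Nipple 2, at (318,205), and nipple 1, at (415,152), both lie along their spokes. The other four haven't moved, and the gripper is clear.

```bash
python3 -c "
from rig import r
print(r.hand_in())"
```

```text
the job is handed in; nothing more can be done
None
```

I gave nipple 1 and then nipple 2 a quarter turn clockwise; the last pictures show both wings within about 0.5° of their spokes and the other four nipples unmoved, and I handed the job in at about 12 s.

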